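Take the demo truck out of its clamshell case and put it on the work stand

TASK

Swing the clear lid of the clamshell display case up by its red tab and over past vertical, without throwing it, so that it stays open by itself. Then lift the toy truck, level, out of its foam nest and put it on the work stand for a wheel test: lower it, do not drop it, so that its belly rests flat and centred on the blue pad, lined up with the pad (nose either way), with all four wheels hanging free. Leave the lid open and the other things on the counter where they are.

Things in the scene. Friction and masses are not known exactly. Their poses are not given: they have to be found in the camera images.
- case: Clamshell display case fixed to the counter: black tray 150 (x) by 230 mm (y), 65 mm high, under a clear lid 50 mm high. Origin: centre of the tray's underside. x points from the front edge (red tab) to the hinge at the rear, z up. The truck lies along y in a charcoal foam nest, wheels 18 mm deep, on a floor 12 mm above the counter, about 4 mm play all round.
- lid (a joint): Angle of the clear lid (rad): 0 shut, 1.57 upright, stop at 1.92; grows as the front edge rises and goes over to the rear. About 0.3 kg, no latch, slight friction; it falls shut below about 1.25 and over to the stop, where it stays, above about 1.45.
- lid_hinge (a point): Mid-point of the hinge axis, 65 mm above the counter, 78 mm behind the case's centre. The hinge axis is the case's y axis; the axes of this point are the case's.
- lid_tab (a point): Grip point in the lid's red pull tab, moves with the lid, 185 mm from the hinge axis; 71 mm above the counter when shut. The tab stands out 48 mm from the middle of the front edge, 26 mm wide (y), 12 mm thick; this point is half-way through it, 32 mm out from the edge. Axes: the case's when shut, turning with the lid.
- truck_center (a point): Centre of the green toy monster truck, half-way up (46 mm above its wheel bottoms). 186 mm long (x, nose at +x), 108 mm wide (y), 92 mm high, about 0.4 kg. Grip its cab: a centred block 50 mm wide (y), 70 mm long, upright sides from 4 to 42 mm above this point; the body below is 58 mm wide.
- stand_top (a point): Centre of the top face of the blue pad of the aluminium work stand (fixed to the counter), 85 mm above the counter. The pad is 104 mm long (x axis) and 44 mm wide (y axis), narrow enough to fit between the truck's wheels; base plate 130 by 90 mm, 8 mm thick. With the truck on it the truck's centre is 26 mm above this point.
- transmitter: Black and grey pistol-grip radio transmitter standing on its base, 75 by 75 mm, 117 mm high, with a thumb wheel; origin under its base. To be left alone.
- carton: Blue window carton with a toy car, 150 (x) by 70 mm, 95 mm high; origin at the centre of its underside. To be left alone.
- bus: Red toy bus with a white roof, 130 mm long (x) by 44 mm, 58 mm high; origin between its wheels on the counter. To be left alone.
- truck_belly (a point): Centre of the truck's flat underside, 26 mm below its centre and 20 mm above its wheel bottoms; same axes. The belly is 150 mm long and 56 mm wide. Wheels 50 mm across, 24 mm wide, axles 57.5 mm ahead of and behind this point, 60 mm clear between left and right wheels.
There are look-alikes about, which are no part of the job. Leave any purple look-alike of the part that bears stand_top alone.

How it is judged:
By the outcome, as a careful person would: the job done as asked, in the order asked, and still so for the second after the job is handed in, with the robot touching nothing.
It also fails if it takes over 59 s, if anything falls off the work surface, if the arm or the gripper's body presses on something with over 40 N, if the wrist force passes 120 N, or if a joint passes its speed limit or range.

ROBOT

A 6-joint arm with a two-finger parallel gripper is mounted at the origin on the work surface. World frame = base frame: x ahead of the robot, y to its left, z up, the work surface at z = 0. Lengths are in m, angles in rad, forces in N, time in s.
With the tool pointing down it reaches from about 0.35 to 0.775 m from the base axis. Payload 5.5 kg.
Tool frame: the origin (TCP) lies midway between the tips of the shut fingers; the grasp point (between the pads) lies 19 mm behind it; z points along the fingers, y is the line along which they close (so a half turn about z gives the same grasp; the last joint's range is limited). The gripper opens to 85 mm and grips with 20 to 120 N. Pads are 22 mm wide; open, the fingers measure 114 mm over their backs; the gripper's body (76 mm by 85 mm) begins 54 mm behind the grasp point. The pads swing forward as they close: fully open they stand 13 mm farther back than shut.
Start: joints at [0.993, 0.313, 0.046, 1.304, 0, 1.431], TCP at [0.244, 0.521, 0.231] pointing down, gripper open.
Joint ranges: [-2.76, 2.76], [-0.86, 1.69], [-1.03, 1.26], [-2.2, 2.34], [-1.47, 1.5], [-3.14, 3.14]. Speed limits (rad/s): [2.57, 2.57, 3.14, 3.14, 3.14, 3.14].

INTERFACE

Orientations are given as a unit quaternion [w, x, y, z].
In Python, from workcell import env gives the robot as it stands. The module is installed in compiled form; this text tells all that it offers.
- The arm moves only by the tool servo_tool, never from a script. Its argument "increments" is a list of rows, each an object of numbers: "grip": the closure, from 0 (fully open) to 1 (shut); "x", "y", "z": the shift along the tool's x, y, z in mm; "roll": the turn about the tool's z in degrees. In form: [{"grip": .., "x": .., "y": .., "z": .., "roll": ..}, ...]. A call has 1 to 5 rows; each row shifts and turns the commanded pose from where the row before left it, along the tool's axes as they then stand; what a row does not reach is not made up. A row lasts 1/12 s, in which the tool goes at most 41.7 mm and 7.16 degrees, less where a joint would pass 70% of its speed; a pose out of reach is approached as far as the arm can. A call is refused whole if a number of a shift passes 41.7 or a number of a turn 7.16, either way. A call with a gripper value outside its range is refused whole. The fingers move at their own pace and stop on an object; "grip_force" is the grip in N (left out, the last holds). Time passes only in rows, so rows that do not move let the fingers close. It gives the time, the measured TCP pose, the force, the opening and the grip force at its end, in the units of the state.
- env.get_state(): the state, without advancing time (a new reading comes with each control period).
- env.read_camera(name): name is "side" or "top"; returns the picture (420x560x3 uint8, red, green, blue); there is no depth.
- env.get_calibration(name): a dict with "vertical_fov" (degrees; the focal length in pixels is half the picture's height over the tangent of half this angle, whatever the lens; pixels are square), "cx", "cy" (the principal point, pixels), "rvec" (rotation vector, rad) and "tvec" (3), from world to camera coordinates, as OpenCV has them. Camera axes: x right, y down, z forward; pixel columns grow to the right and rows downward; lengths in m; the calibration is good to about 2 mm. A picture is of the moment at which its call begins. get_calibration takes no time and is no camera call.
- env.hand_in(): hands the job in; it is judged then, once.
The state is a dict: "clock": time; "joint_pos": joint angles; "qvel": joint speeds; "tau": joint torques, N m; "tcp_pos": TCP position; "orientation": TCP orientation; "wrist_force": force on the tool from outside, world axes, zero at the start; "ft_torque": the same for the moment, N m; "finger_gap": finger opening in m; "grip_force": force on a finger pad.
Only numpy, scipy, OpenCV 4.12 (cv2) and the standard library are available. Lean on these libraries where they do the work, as an engineer would, in place of code of your own. Each camera call takes 0.05 s, during which the arm holds its last target. There are 200 camera calls.

## Working session

There is one attempt and no reset: what is moved stays moved. The work goes in short steps, Python scripts to look and compute and a tool call to move; the robot and the scene stay as the last step left them, time stands still between calls to the robot, and variables do not carry over. Pictures are saved under pics/ and viewed, at most 10 in all, crops included, and the job is handed in when it is done.

Besides the shell and the picture viewer there is one more tool, called by a JSON object that holds its "op" and its "data", one argument or row to a line. servo_tool: Moves the arm, as the interface text tells. Its arguments: {"type":"object","properties":{"increments":{"type":"array"},"grip_force":{"type":"number"}},"required":["increments"]}

```bash
mkdir -p pics; cat > h.py <<'E'
import numpy as np, cv2, os
from workcell import env
def cam(n):
    c=env.get_calibration(n); f=210/np.tan(np.radians(c["vertical_fov"])/2)
    K=np.array([[f,0,c["cx"]],[0,f,c["cy"]],[0,0,1.]]); return K,np.array(c["rvec"],float).ravel(),np.array(c["tvec"],float).ravel(),c
def back(n,uv,z):
    K,r,t,_=cam(n); R=cv2.Rodrigues(r)[0]; C=-R.T@t
    d=R.T@np.linalg.inv(K)@np.array([uv[0],uv[1],1.]); return C+d*(z-C[2])/d[2]
def proj(n,P):
    K,r,t,_=cam(n); return cv2.projectPoints(np.array(P,float).reshape(-1,1,3),r,t,K,None)[0].reshape(-1,2)
def snap(n,name,crop=None,s=1):
    im=env.read_camera(n)[:,:,::-1]
    if crop: x0,y0,x1,y1=crop; im=im[y0:y1,x0:x1]
    im=cv2.resize(im,None,fx=s,fy=s,interpolation=cv2.INTER_CUBIC); cv2.imwrite("pics/"+name,im)
E
python3 - <<'E'
from h import *
for n in("top","side"):
    snap(n,n+"0.png",s=1.42); K,r,t,c=cam(n); print(c, -cv2.Rodrigues(r)[0].T@t)
s=env.get_state(); print({k:np.round(v,3) for k,v in s.items()})
E
```

```text
{'vertical_fov': 57.16017586390767, 'cx': 280.36975694495317, 'cy': 205.60823133128838, 'rvec': array([ 2.18874365, -2.17100292,  0.10669649]), 'tvec': array([-0.01683819,  0.58159355,  1.0152815 ])} [ 0.48895159 -0.00347623  1.06312998]
{'vertical_fov': 45.69119460863236, 'cx': 286.83200967310165, 'cy': 217.00856560728997, 'rvec': array([ 2.07917735, -0.56541819,  0.2976161 ]), 'tvec': array([-0.50245887,  0.22373881,  1.06202176])} [ 0.05145917 -0.92505415  0.7563339 ]
{'clock': np.float64(0.1), 'joint_pos': array([ 0.993,  0.314,  0.045,  1.304, -0.   ,  1.431]), 'qvel': array([-0.   , -0.003,  0.003,  0.001,  0.   , -0.001]), 'tau': array([ 2.0000e-03, -4.8173e+01,  2.9924e+01,  1.3000e-02, -0.0000e+00,
       -0.0000e+00]), 'tcp_pos': array([0.244, 0.52 , 0.231]), 'orientation': array([-0.   ,  0.217,  0.976, -0.001]), 'wrist_force': array([ 0.216, -0.491, -0.531]), 'ft_torque': array([-0.015,  0.013, -0.015]), 'grip_force': np.float64(0.0), 'finger_gap': np.float64(0.085)}
```

View pics/top0.png

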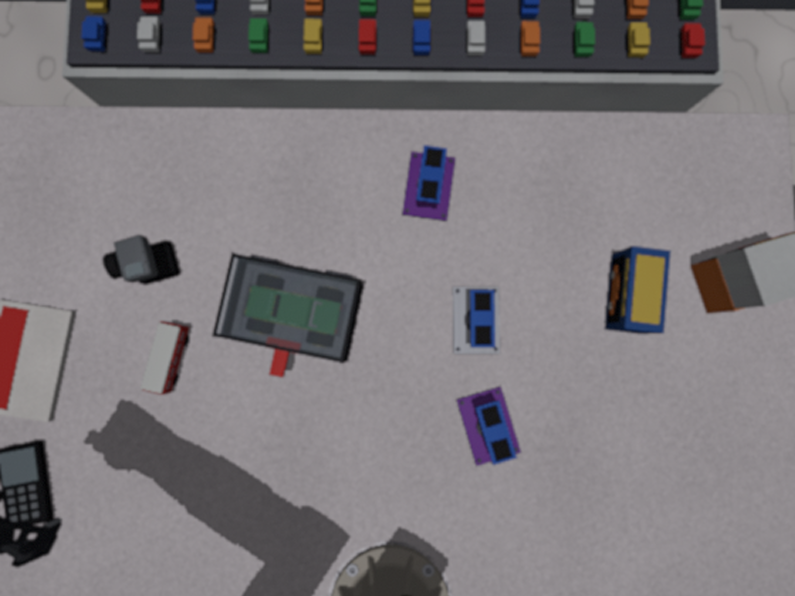

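View pics/side0.png

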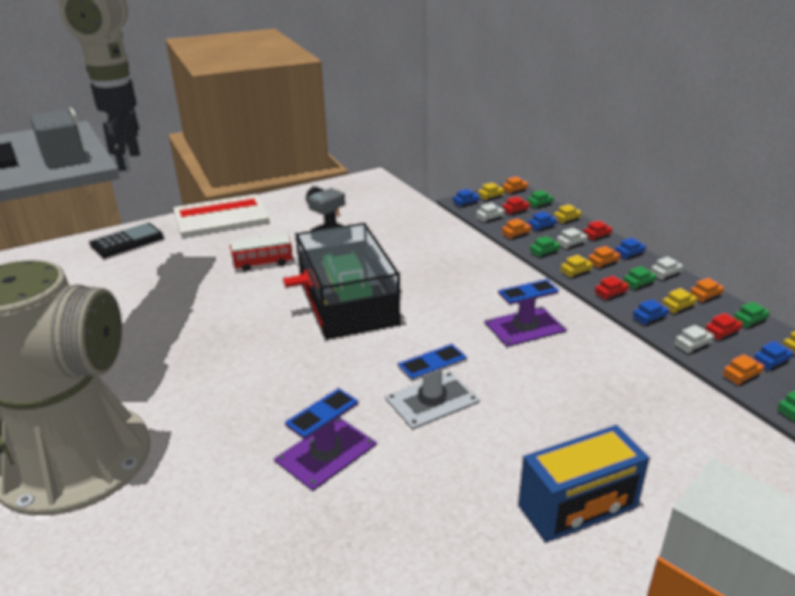

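Three stands: the purple one at top (430,185), another purple at (490,428), and the aluminium one at (475,320). The aluminium/grey base fits the description. The case tab is at about (280,362), and the transmitter, bus and carton are at (140,258), (165,358) and (638,290). I'll confirm with one enlarged crop.

```bash
python3 - <<'E'
from h import *
im=env.read_camera("top")[:,:,::-1]
a=cv2.resize(im[172:272,146:262],None,fx=4,fy=4,interpolation=cv2.INTER_CUBIC)
b=cv2.resize(im[194:258,312:358],None,fx=6.25,fy=6.25,interpolation=cv2.INTER_CUBIC)
print(a.shape,b.shape)
cv2.imwrite("pics/m1.png",np.hstack([a,b]))
E
```

```text
(400, 464, 3) (400, 288, 3)
```

View pics/m1.png

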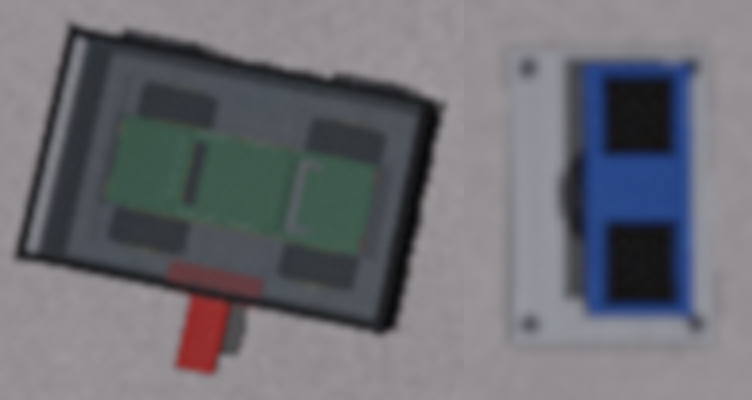

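The stand crop shows the grey plate with its screws and the blue pad at crop corners (585,62), (692,66), (692,316), (585,313); that is the aluminium stand. In the case crop, the red tab spans (190,297) to (215,374) and the lid-top corners are (72,28), (440,103), (388,330), (18,257).

```bash
python3 - <<'E'
from h import *
A=lambda x,y:((x+.5)/4-.5+146,(y+.5)/4-.5+172)
B=lambda x,y:((x-464+.5)/6.25-.5+312,(y+.5)/6.25-.5+194)
def show(n,pts,f,z):
    P=np.array([back("top",f(*p),z) for p in pts]); print(n,P.mean(0).round(4)); 
    for i in range(4):
        d=P[(i+1)%4]-P[i]; print("  ",P[i].round(4),np.linalg.norm(d).round(4),np.degrees(np.arctan2(d[1],d[0])).round(1))
show("pad",[(585,62),(692,64),(692,316),(585,313)],B,.085)
show("base",[(508,45),(712,47),(712,345),(508,343)],B,.008)
show("lid",[(72,28),(440,103),(388,330),(18,257)],A,.115)
show("tab",[(190,297),(228,302),(215,374),(176,368)],A,.077)
show("cab",[(195,140),(296,158),(285,236),(180,205)],A,.11)
show("truckbody",[(120,118),(378,165),(362,252),(106,200)],A,.085)
E
```

```text
pad [ 0.5316 -0.1622  0.085 ]
   [ 0.5829 -0.1406  0.085 ] 0.0438 -90.6
   [ 0.5825 -0.1844  0.085 ] 0.1024 179.5
   [ 0.4801 -0.1836  0.085 ] 0.0434 88.8
   [ 0.4809 -0.1402  0.085 ] 0.102 -0.2
base [ 0.5322 -0.1622  0.008 ]
   [ 0.5976 -0.1175  0.008 ] 0.09 -90.1
   [ 0.5975 -0.2075  0.008 ] 0.1306 179.5
   [ 0.4668 -0.2064  0.008 ] 0.089 89.9
   [ 0.467  -0.1173  0.008 ] 0.1305 -0.1
lid [0.5457 0.1787 0.115 ]
   [0.6384 0.2785 0.115 ] 0.2328 -101.1
   [0.5937 0.05   0.115 ] 0.1427 167.9
   [0.4541 0.0798 0.115 ] 0.2307 79.4
   [0.4967 0.3065 0.115 ] 0.1444 -11.2
tab [0.4486 0.2007 0.077 ]
   [0.4726 0.2091 0.077 ] 0.0243 -97.0
   [0.4696 0.1849 0.077 ] 0.0459 171.2
   [0.4243 0.192  0.077 ] 0.025 81.8
   [0.4279 0.2167 0.077 ] 0.0454 -9.6
cab [0.5424 0.1737 0.11  ]
   [0.5699 0.2016 0.11  ] 0.0636 -99.6
   [0.5592 0.1389 0.11  ] 0.0486 173.2
   [0.511  0.1446 0.11  ] 0.0677 74.1
   [0.5295 0.2097 0.11  ] 0.0411 -11.4
truckbody [0.5445 0.1768 0.085 ]
   [0.5856 0.2549 0.085 ] 0.1669 -99.9
   [0.557  0.0905 0.085 ] 0.0559 170.6
   [0.5018 0.0997 0.085 ] 0.1655 79.0
   [0.5334 0.2621 0.085 ] 0.0527 -7.8
```

{"op": "servo_tool", "data": {
  "increments": [
    {"grip": 0,"roll": -7},
    {"grip": 0,"roll": -7},
    {"grip": 0,"x": -25,"y": -28},
    {"grip": 0,"x": -25,"y": -28},
    {"grip": 0,"x": -25,"y": -28}
  ],
  "grip_force": 25
}}

```text
invalid input at $.increments[0]: expected keys grip, x, y, z, roll
```

{"op": "servo_tool", "data": {
  "increments": [
    {"grip": 0,"x": -25,"y": -28},
    {"grip": 0,"x": -25,"y": -28},
    {"grip": 0,"x": -25,"y": -28},
    {"grip": 0,"x": -25,"y": -28},
    {"grip": 0,"x": -25,"y": -28}
  ]
}}

```text
invalid input at $.increments[0]: expected keys grip, x, y, z, roll
```

{"op": "servo_tool", "data": {
  "increments": [
    {"grip": 0,"x": -25,"y": -28},
    {"grip": 0,"x": -25,"y": -28,"z": 20},
    {"grip": 0},
    {"grip": 0}
  ]
}}

```text
invalid input at $.increments[0]: expected keys grip, x, y, z, roll
```

```bash
cat >> h.py <<'E'
from scipy.spatial.transform import Rotation as Ro
def delta(target):
    s=env.get_state(); w,x,y,z=s["orientation"]; R=Ro.from_quat([x,y,z,w]).as_matrix()
    print("t",s["clock"].round(2),"tcp",s["tcp_pos"].round(4),"yawy",np.degrees(np.arctan2(R[1,1],R[0,1])).round(2),"gap",s["finger_gap"].round(4),"F",s["wrist_force"].round(1),"tool mm",(R.T@(np.array(target)-s["tcp_pos"])*1000).round(1))
E
python3 - <<'E'
from h import *
delta([.441,.199,.052])
print(proj("side",[[.441,.199,.071],[.4253,.2015,.071]]))
snap("side","s1.png",(180,90,320,260),3.5)
E
```

```text
Traceback (most recent call last):
  File "h.py", line 18, in delta
    print("t",s["clock"].round(2),"tcp",s["tcp_pos"].round(4),"yawy",np.degrees(np.arctan2(R[1,1],R[0,1])).round(2),"gap",s["finger_gap"].round(4),"F",s["wrist_force"].round(1),"tool mm",(R.T@(np.array(target)-s["tcp_pos"])*1000).round(1))
              ^^^^^^^^^^^^^^^^
AttributeError: 'float' object has no attribute 'round'
```

All keys are required in every row.

{"op": "servo_tool", "data": {
  "increments": [
    {"grip": 0,"x": 0,"y": 0,"z": 0,"roll": -7},
    {"grip": 0,"x": 0,"y": 0,"z": 0,"roll": -7},
    {"grip": 0,"x": -25,"y": -28,"z": 0,"roll": 0},
    {"grip": 0,"x": -25,"y": -28,"z": 0,"roll": 0},
    {"grip": 0,"x": -25,"y": -28,"z": 0,"roll": 0}
  ],
  "grip_force": 25
}}

```text
clock: 0.57
tcp_pos: [0.3011, 0.423, 0.2307]
orientation: [-0.0, 0.095, 0.995, -0.0]
wrist_force: [0.5, 0.9, -0.0]
finger_gap: 0.0858
grip_force: 0.0
```

{"op": "servo_tool", "data": {
  "increments": [
    {"grip": 0,"x": -25,"y": -28,"z": 0,"roll": 0},
    {"grip": 0,"x": -25,"y": -28,"z": 0,"roll": 0},
    {"grip": 0,"x": -25,"y": -28,"z": 0,"roll": 0},
    {"grip": 0,"x": -25,"y": -28,"z": 0,"roll": 0},
    {"grip": 0,"x": -25,"y": -28,"z": 0,"roll": 0}
  ]
}}

```text
clock: 0.98
tcp_pos: [0.3974, 0.2608, 0.2312]
orientation: [-0.0, 0.096, 0.995, 0.0]
wrist_force: [1.0, 0.6, -0.0]
finger_gap: 0.0854
grip_force: 0.0
```

{"op": "servo_tool", "data": {
  "increments": [
    {"grip": 0,"x": -25,"y": -28,"z": 0,"roll": 0},
    {"grip": 0,"x": -25,"y": -28,"z": 20,"roll": 0},
    {"grip": 0,"x": 0,"y": 0,"z": 0,"roll": 0},
    {"grip": 0,"x": 0,"y": 0,"z": 0,"roll": 0}
  ]
}}

```text
clock: 1.32
tcp_pos: [0.435, 0.1966, 0.2106]
orientation: [-0.001, 0.099, 0.995, -0.0]
wrist_force: [-0.4, 0.5, 0.3]
finger_gap: 0.0853
grip_force: 0.0
```

```bash
sed -i 's/s\["clock"\].round(2)/round(float(s["clock"]),2)/; s/s\["finger_gap"\].round(4)/round(float(s["finger_gap"]),4)/' h.py
python3 - <<'E'
from h import *
delta([.441,.199,.052])
print(proj("side",[[.441,.199,.071],[.4253,.2015,.071]]))
snap("side","s1.png",(180,90,320,260),3.5)
E
```

```text
t 1.32 tcp [0.435  0.1966 0.2106] yawy 78.66 gap 0.0853 F [-0.4  0.5  0.3] tool mm [ -5.8   3.6 158.5]
[[205.20979353 198.50999178]
 [199.44314375 199.62501563]]
```

View pics/s1.png

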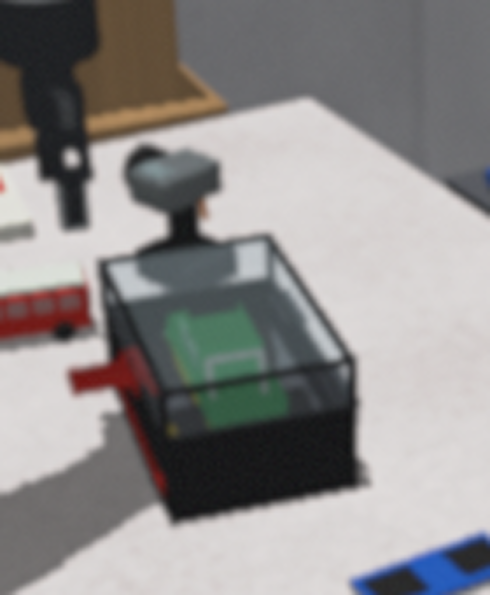

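The gripper hangs above the tab. The tab tip at crop (72,380) matches the prediction to about 1 px, so I'll descend and close.

{"op": "servo_tool", "data": {
  "increments": [
    {"grip": 0,"x": -6,"y": 3.5,"z": 36,"roll": 0},
    {"grip": 0,"x": 0,"y": 0,"z": 36,"roll": 0},
    {"grip": 0,"x": 0,"y": 0,"z": 36,"roll": 0},
    {"grip": 0,"x": 0,"y": 0,"z": 30,"roll": 0},
    {"grip": 0,"x": 0,"y": 0,"z": 18,"roll": 0}
  ]
}}

```text
clock: 1.78
tcp_pos: [0.4389, 0.2019, 0.053]
orientation: [-0.002, 0.095, 0.995, -0.0]
wrist_force: [-0.5, -0.3, 0.2]
finger_gap: 0.0856
grip_force: 0.0
```

{"op": "servo_tool", "data": {
  "increments": [
    {"grip": 0.9,"x": 0,"y": 0,"z": 0,"roll": 0},
    {"grip": 0.9,"x": 0,"y": 0,"z": 0,"roll": 0},
    {"grip": 0.9,"x": 0,"y": 0,"z": 0,"roll": 0},
    {"grip": 0.9,"x": 0,"y": 0,"z": 0,"roll": 0},
    {"grip": 0.9,"x": 0,"y": 0,"z": 0,"roll": 0}
  ],
  "grip_force": 25
}}

```text
clock: 2.2
tcp_pos: [0.4432, 0.203, 0.0578]
orientation: [0.002, 0.096, 0.995, 0.003]
wrist_force: [-0.4, 30.0, 6.5]
finger_gap: 0.0257
grip_force: 15.0
```

{"op": "servo_tool", "data": {
  "increments": [
    {"grip": 0.9,"x": 0,"y": 0,"z": 0,"roll": 0},
    {"grip": 0.9,"x": 0,"y": 0,"z": 0,"roll": 0},
    {"grip": 0.9,"x": 0,"y": 0,"z": 0,"roll": 0},
    {"grip": 0.9,"x": 0,"y": 0,"z": 0,"roll": 0},
    {"grip": 0.9,"x": 0,"y": 0,"z": 0,"roll": 0}
  ],
  "grip_force": 25
}}

```text
clock: 2.62
tcp_pos: [0.4433, 0.2033, 0.0579]
orientation: [0.002, 0.096, 0.995, 0.003]
wrist_force: [-0.9, 7.3, 3.6]
finger_gap: 0.0255
grip_force: 30.3
```

{"op": "servo_tool", "data": {
  "increments": [
    {"grip": 0.9,"x": -1,"y": 0,"z": -19.3,"roll": 0},
    {"grip": 0.9,"x": -3,"y": 0,"z": -19.1,"roll": 0},
    {"grip": 0.9,"x": -5,"y": 0,"z": -18.7,"roll": 0},
    {"grip": 0.9,"x": -6.9,"y": 0,"z": -18.1,"roll": 0},
    {"grip": 0.9,"x": -8.8,"y": 0,"z": -17.3,"roll": 0}
  ]
}}

```text
clock: 3.03
tcp_pos: [0.4693, 0.1981, 0.1511]
orientation: [0.004, 0.096, 0.995, 0.003]
wrist_force: [10.8, 7.6, -9.3]
finger_gap: 0.0252
grip_force: 28.9
```

```bash
python3 - <<'E'
from h import *
th=np.radians(30); c,s=np.cos(np.radians(-11)),np.sin(np.radians(-11)); x=.078-.185*np.cos(th)
delta([.546+c*x,.178+s*x,.065+.185*np.sin(th)-.016])
E
```

```text
t 3.03 tcp [0.4693 0.1981 0.1511] yawy 78.94 gap 0.0252 F [10.8  7.6 -9.3] tool mm [ 3.1 -5.1  9.5]
```

{"op": "servo_tool", "data": {
  "increments": [
    {"grip": 0.9,"x": -11.5,"y": 0.5,"z": -15,"roll": 0},
    {"grip": 0.9,"x": -12.2,"y": 0.5,"z": -15,"roll": 0},
    {"grip": 0.9,"x": -13.7,"y": 0.5,"z": -13.7,"roll": 0},
    {"grip": 0.9,"x": -15,"y": 0,"z": -12.2,"roll": 0},
    {"grip": 0.9,"x": -16.2,"y": 0,"z": -10.5,"roll": 0}
  ]
}}

```text
clock: 3.45
tcp_pos: [0.5341, 0.1851, 0.2158]
orientation: [0.001, 0.096, 0.995, 0.001]
wrist_force: [4.1, 3.9, -9.7]
finger_gap: 0.0256
grip_force: 28.8
```

```bash
python3 - <<'E'
from h import *
th=np.radians(60); c,s=np.cos(np.radians(-11)),np.sin(np.radians(-11)); x=.078-.185*np.cos(th)
delta([.546+c*x,.178+s*x,.065+.185*np.sin(th)-.013])
E
```

```text
t 3.45 tcp [0.5341 0.1851 0.2158] yawy 78.93 gap 0.0256 F [ 4.1  3.9 -9.7] tool mm [ 1.5 -4.8  3.5]
```

{"op": "servo_tool", "data": {
  "increments": [
    {"grip": 0.9,"x": -11.4,"y": 0,"z": -5,"roll": 0},
    {"grip": 0.9,"x": -11.8,"y": 0,"z": -5,"roll": 0},
    {"grip": 0.9,"x": -12.1,"y": 0,"z": -4,"roll": 0},
    {"grip": 0.9,"x": -12.4,"y": 0,"z": -3.6,"roll": 0},
    {"grip": 0.9,"x": -12.6,"y": 0,"z": -2.7,"roll": 0}
  ]
}}

```text
clock: 3.87
tcp_pos: [0.5924, 0.1736, 0.2363]
orientation: [-0.0, 0.096, 0.995, 0.001]
wrist_force: [-0.4, 2.9, -2.3]
finger_gap: 0.0256
grip_force: 29.9
```

{"op": "servo_tool", "data": {
  "increments": [
    {"grip": 0.9,"x": -12.8,"y": 0,"z": -1.8,"roll": 0},
    {"grip": 0.9,"x": -12.9,"y": 0,"z": -0.9,"roll": 0},
    {"grip": 0.9,"x": -12.9,"y": 0,"z": 0,"roll": 0},
    {"grip": 0.9,"x": -12.9,"y": 0,"z": 0.9,"roll": 0},
    {"grip": 0.9,"x": -12.8,"y": 0,"z": 1.8,"roll": 0}
  ]
}}

```text
clock: 4.28
tcp_pos: [0.6559, 0.161, 0.2366]
orientation: [0.001, 0.096, 0.995, 0.001]
wrist_force: [-0.5, 1.9, 0.6]
finger_gap: 0.025
grip_force: 30.4
```

{"op": "servo_tool", "data": {
  "increments": [
    {"grip": 0.9,"x": -10,"y": 0,"z": 2.2,"roll": 0},
    {"grip": 0.9,"x": -8,"y": 0,"z": 2,"roll": 0},
    {"grip": 0.9,"x": 0,"y": 0,"z": 0,"roll": 0},
    {"grip": 0.9,"x": 0,"y": 0,"z": 0,"roll": 0}
  ]
}}

```text
clock: 4.62
tcp_pos: [0.6746, 0.1572, 0.2323]
orientation: [0.002, 0.097, 0.995, 0.001]
wrist_force: [1.7, 1.2, 4.5]
finger_gap: 0.0256
grip_force: 31.0
```

```bash
python3 - <<'E'
from h import *
th=np.radians(108); c,s=np.cos(np.radians(-11)),np.sin(np.radians(-11)); x=.078-.185*np.cos(th)
delta([.546+c*x,.178+s*x,.065+.185*np.sin(th)-.013])
E
```

```text
t 4.62 tcp [0.6746 0.1572 0.2323] yawy 78.9 gap 0.0256 F [1.7 1.2 4.5] tool mm [-5.  -4.2  4.4]
```

{"op": "servo_tool", "data": {
  "increments": [
    {"grip": 0,"x": 0,"y": 0,"z": 0,"roll": 0},
    {"grip": 0,"x": 0,"y": 0,"z": 0,"roll": 0},
    {"grip": 0,"x": 0,"y": 0,"z": 0,"roll": 0},
    {"grip": 0,"x": 0,"y": 0,"z": 0,"roll": 0},
    {"grip": 0,"x": 0,"y": 0,"z": -15,"roll": 0}
  ]
}}

```text
clock: 5.03
tcp_pos: [0.6716, 0.1568, 0.2424]
orientation: [-0.003, 0.097, 0.995, -0.001]
wrist_force: [-0.3, 0.5, -0.2]
finger_gap: 0.0837
grip_force: 0.0
```

{"op": "servo_tool", "data": {
  "increments": [
    {"grip": 0,"x": 0,"y": 0,"z": -30,"roll": 0},
    {"grip": 0,"x": 0,"y": 0,"z": -30,"roll": 0},
    {"grip": 0,"x": 30,"y": 0,"z": 0,"roll": 0},
    {"grip": 0,"x": 30,"y": 0,"z": 0,"roll": 0},
    {"grip": 0,"x": 30,"y": 0,"z": 0,"roll": -7}
  ]
}}

```text
clock: 5.45
tcp_pos: [0.5849, 0.1743, 0.3058]
orientation: [0.001, 0.036, 0.999, 0.0]
wrist_force: [0.3, 0.1, 0.8]
finger_gap: 0.0852
grip_force: 0.0
```

{"op": "servo_tool", "data": {
  "increments": [
    {"grip": 0,"x": 30,"y": -5,"z": 0,"roll": -7},
    {"grip": 0,"x": 30,"y": -10,"z": 0,"roll": -7},
    {"grip": 0,"x": 30,"y": -15,"z": 0,"roll": -7},
    {"grip": 0,"x": 30,"y": -20,"z": 0,"roll": -7},
    {"grip": 0,"x": 30,"y": -20,"z": 0,"roll": -7}
  ]
}}

```text
clock: 5.87
tcp_pos: [0.4539, 0.082, 0.3057]
orientation: [-0.0, -0.27, 0.963, -0.0]
wrist_force: [-0.4, -1.3, 0.4]
finger_gap: 0.0854
grip_force: 0.0
```

{"op": "servo_tool", "data": {
  "increments": [
    {"grip": 0,"x": 0,"y": 0,"z": 0,"roll": -7},
    {"grip": 0,"x": 0,"y": 0,"z": 0,"roll": -7},
    {"grip": 0,"x": 0,"y": 0,"z": 0,"roll": -7},
    {"grip": 0,"x": 0,"y": 0,"z": 0,"roll": -7},
    {"grip": 0,"x": 0,"y": 0,"z": 0,"roll": -7}
  ]
}}

```text
clock: 6.28
tcp_pos: [0.4559, 0.0818, 0.3058]
orientation: [-0.0, -0.546, 0.838, -0.0]
wrist_force: [-0.3, -0.5, 0.0]
finger_gap: 0.0854
grip_force: 0.0
```

```bash
python3 - <<'E'
from h import *
delta([.545,.18,.066])
im=env.read_camera("top")[:,:,::-1]; cv2.imwrite("pics/raw_top2.png",im)
a=cv2.resize(im[120:280,140:270],None,fx=3.5,fy=3.5,interpolation=cv2.INTER_CUBIC)
im=env.read_camera("side")[:,:,::-1]
b=cv2.resize(im[90:260,180:300],None,fx=2.5,fy=2.5,interpolation=cv2.INTER_CUBIC)
b=cv2.copyMakeBorder(b,0,a.shape[0]-b.shape[0],0,0,cv2.BORDER_CONSTANT)
cv2.imwrite("pics/m2.png",np.hstack([a,b]))
E
```

```text
t 6.28 tcp [0.4559 0.0818 0.3058] yawy 156.15 gap 0.0854 F [-0.3 -0.5  0. ] tool mm [-125.8  -41.8  239.7]
```

View pics/m2.png

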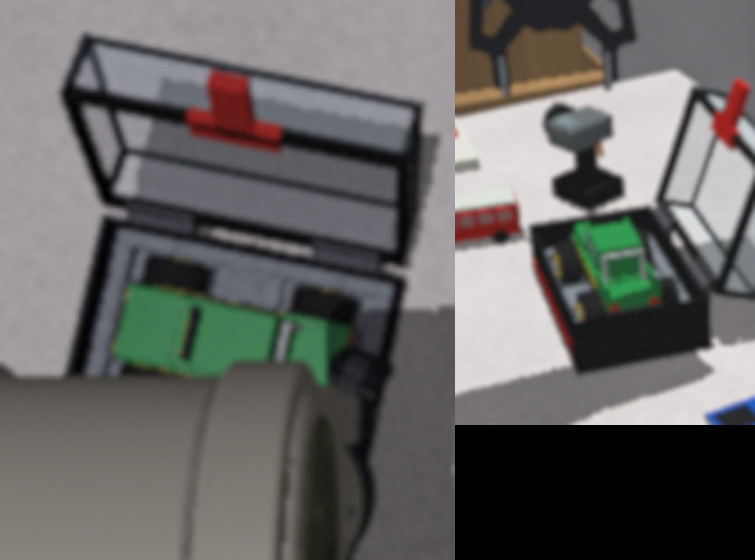

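The lid stands open at its stop (tab at crop (230,95)), and the truck is seen in its nest with its front half hidden by the arm. I'll move aside for one clean top look.

{"op": "servo_tool", "data": {
  "increments": [
    {"grip": 0,"x": 31,"y": -18,"z": 0,"roll": 0},
    {"grip": 0,"x": 31,"y": -18,"z": 0,"roll": 0},
    {"grip": 0,"x": 31,"y": -18,"z": 0,"roll": 0},
    {"grip": 0,"x": 31,"y": -18,"z": 0,"roll": 0},
    {"grip": 0,"x": 31,"y": -18,"z": 0,"roll": 0}
  ]
}}

```text
clock: 6.8
tcp_pos: [0.4747, -0.0976, 0.3058]
orientation: [0.0, -0.542, 0.84, -0.0]
wrist_force: [1.8, 0.1, -1.1]
finger_gap: 0.0854
grip_force: 0.0
```

{"op": "servo_tool", "data": {
  "increments": [
    {"grip": 0,"x": 0,"y": 0,"z": 0,"roll": -6.4},
    {"grip": 0,"x": 0,"y": 0,"z": 0,"roll": -6.4}
  ]
}}

```text
clock: 6.97
tcp_pos: [0.4748, -0.0984, 0.3053]
orientation: [-0.0, -0.632, 0.775, 0.0]
wrist_force: [-0.3, 1.0, 0.2]
finger_gap: 0.0853
grip_force: 0.0
```

```bash
python3 - <<'E'
from h import *
delta([.545,.18,.066])
im=env.read_camera("top")[:,:,::-1]; cv2.imwrite("pics/raw_top3.png",im)
a=cv2.resize(im[170:280,140:265],None,fx=5,fy=5,interpolation=cv2.INTER_CUBIC)
cv2.imwrite("pics/m3.png",a)
E
```

```text
t 6.97 tcp [ 0.4748 -0.0984  0.3053] yawy 168.46 gap 0.0853 F [-0.3  1.   0.2] tool mm [-286.8  -13.2  239.2]
```

View pics/m3.png

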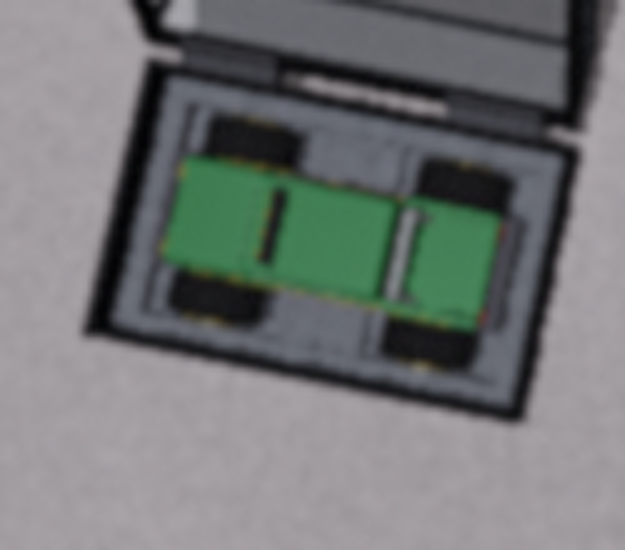

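The truck is fully visible. Wheel silhouettes are at crop (255,142), (465,184), (432,342), (217,297), and the rim corners are (155,62), (578,148), (522,418), (88,328).

```bash
python3 - <<'E'
from h import *
A=lambda x,y:((x+.5)/5-.5+140,(y+.5)/5-.5+170)
def show(n,pts,z):
    P=np.array([back("top",A(*p),z) for p in pts]); print(n,P.mean(0).round(4)); 
    for i in range(4):
        d=P[(i+1)%4]-P[i]; print("  ",P[i].round(4),np.linalg.norm(d).round(4),np.degrees(np.arctan2(d[1],d[0])).round(1))
show("rim",[(155,62),(578,148),(522,418),(88,328)],.065)
show("wheels",[(255,142),(465,184),(432,342),(217,297)],.055)
show("body",[(183,158),(504,212),(484,328),(163,262)],.075)
show("cabroof",[(284,185),(400,206),(381,299),(268,264)],.1)
delta([.545,.18,.2])
E
```

```text
rim [0.5464 0.1785 0.065 ]
   [0.6376 0.2749 0.065 ] 0.2252 -101.1
   [0.5944 0.0538 0.065 ] 0.1423 169.1
   [0.4547 0.0807 0.065 ] 0.2284 78.8
   [0.499  0.3047 0.065 ] 0.1417 -12.2
wheels [0.5455 0.1769 0.055 ]
   [0.5972 0.2239 0.055 ] 0.1125 -100.9
   [0.576  0.1134 0.055 ] 0.0842 169.3
   [0.4933 0.129  0.055 ] 0.1146 78.7
   [0.5158 0.2414 0.055 ] 0.0832 -12.1
body [0.5449 0.1779 0.075 ]
   [0.5864 0.2561 0.075 ] 0.1674 -99.1
   [0.56   0.0908 0.075 ] 0.0602 171.2
   [0.5005 0.1    0.075 ] 0.1678 78.9
   [0.5329 0.2646 0.075 ] 0.0542 -9.0
cabroof [0.5442 0.1734 0.1   ]
   [0.5708 0.1987 0.1   ] 0.0591 -99.8
   [0.5608 0.1405 0.1   ] 0.0473 169.7
   [0.5142 0.1489 0.1   ] 0.0592 73.3
   [0.5312 0.2056 0.1   ] 0.0402 -9.9
t 7.02 tcp [ 0.4747 -0.0975  0.3054] yawy 168.84 gap 0.0855 F [1.1 0.8 0.7] tool mm [-285.9  -15.3  105.4]
```

{"op": "servo_tool", "data": {
  "increments": [
    {"grip": 0,"x": -35.5,"y": -2.1,"z": 0,"roll": 0},
    {"grip": 0,"x": -35.5,"y": -2.1,"z": 0,"roll": 0},
    {"grip": 0,"x": -35.5,"y": -2.1,"z": 0,"roll": 0},
    {"grip": 0,"x": -35.5,"y": -2.1,"z": 0,"roll": 0},
    {"grip": 0,"x": -35.5,"y": -2.1,"z": 0,"roll": 0}
  ]
}}

```text
clock: 7.43
tcp_pos: [0.5202, 0.0776, 0.3058]
orientation: [0.0, -0.631, 0.775, -0.0]
wrist_force: [0.9, -0.5, 0.1]
finger_gap: 0.0854
grip_force: 0.0
```

{"op": "servo_tool", "data": {
  "increments": [
    {"grip": 0,"x": -35.5,"y": -2.1,"z": 0,"roll": 0},
    {"grip": 0,"x": -35.5,"y": -2.1,"z": 0,"roll": 0},
    {"grip": 0,"x": -35.5,"y": -2.1,"z": 30,"roll": 0},
    {"grip": 0,"x": 0,"y": 0,"z": 35,"roll": 0},
    {"grip": 0,"x": 0,"y": 0,"z": 35,"roll": 0}
  ]
}}

```text
clock: 7.85
tcp_pos: [0.547, 0.1781, 0.2083]
orientation: [0.001, -0.633, 0.774, -0.001]
wrist_force: [-0.0, 0.6, -0.1]
finger_gap: 0.0856
grip_force: 0.0
```

{"op": "servo_tool", "data": {
  "increments": [
    {"grip": 0,"x": 0,"y": 0,"z": 25,"roll": 0},
    {"grip": 0,"x": 0,"y": 0,"z": 0,"roll": 0},
    {"grip": 0,"x": 0,"y": 0,"z": 0,"roll": 0}
  ]
}}

```text
clock: 8.1
tcp_pos: [0.5451, 0.1755, 0.1829]
orientation: [-0.002, -0.633, 0.775, 0.001]
wrist_force: [-0.2, 0.5, 0.8]
finger_gap: 0.0855
grip_force: 0.0
```

```bash
python3 - <<'E'
from h import *
delta([.546,.1775,.067])
snap("side","s3.png",(190,70,330,220),4)
E
```

```text
t 8.1 tcp [0.5451 0.1755 0.1829] yawy 168.48 gap 0.0855 F [-0.2  0.5  0.8] tool mm [ -2.3  -0.9 115.9]
```

View pics/s3.png

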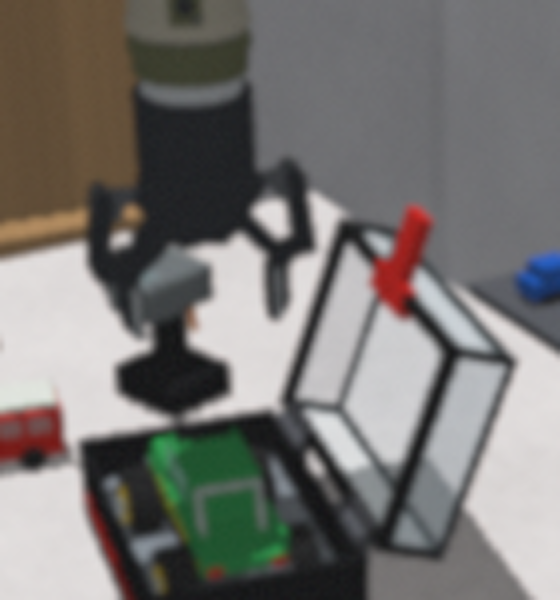

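Both fingers straddle the cab and clear the open lid (lid tab at crop (405,270)). Descending.

{"op": "servo_tool", "data": {
  "increments": [
    {"grip": 0,"x": -1.5,"y": -0.5,"z": 30,"roll": 0},
    {"grip": 0,"x": 0,"y": 0,"z": 30,"roll": 0},
    {"grip": 0,"x": 0,"y": 0,"z": 28,"roll": 0},
    {"grip": 0,"x": 0,"y": 0,"z": 20,"roll": 0},
    {"grip": 0,"x": 0,"y": 0,"z": 10,"roll": 0}
  ]
}}

```text
clock: 8.57
tcp_pos: [0.5478, 0.1766, 0.0658]
orientation: [0.0, -0.633, 0.774, -0.0]
wrist_force: [0.5, 0.6, 0.4]
finger_gap: 0.0855
grip_force: 0.0
```

{"op": "servo_tool", "data": {
  "increments": [
    {"grip": 0.3,"x": 0,"y": 0,"z": 0,"roll": 0},
    {"grip": 0.35,"x": 0,"y": 0,"z": 0,"roll": 0},
    {"grip": 0.4,"x": 0,"y": 0,"z": 0,"roll": 0},
    {"grip": 0.7,"x": 0,"y": 0,"z": 0,"roll": 0},
    {"grip": 0.7,"x": 0,"y": 0,"z": 0,"roll": 0}
  ],
  "grip_force": 50
}}

```text
clock: 8.98
tcp_pos: [0.5484, 0.1771, 0.0685]
orientation: [0.002, -0.634, 0.774, -0.001]
wrist_force: [-2.7, -0.3, 6.8]
finger_gap: 0.0492
grip_force: 53.1
```

{"op": "servo_tool", "data": {
  "increments": [
    {"grip": 0.7,"x": 0,"y": 0,"z": 0,"roll": 0},
    {"grip": 0.7,"x": 0,"y": 0,"z": 0,"roll": 0},
    {"grip": 0.7,"x": 0,"y": 0,"z": 0,"roll": 0},
    {"grip": 0.7,"x": 0,"y": 0,"z": 0,"roll": 0}
  ]
}}

```text
clock: 9.32
tcp_pos: [0.5485, 0.1771, 0.0685]
orientation: [0.002, -0.634, 0.774, -0.001]
wrist_force: [-2.9, -0.6, 5.0]
finger_gap: 0.0492
grip_force: 53.1
```

```bash
python3 - <<'E'
from h import *
delta([.546,.1775,.067])
E
```

```text
t 9.32 tcp [0.5485 0.1771 0.0685] yawy 168.62 gap 0.0492 F [-2.9 -0.6  5. ] tool mm [0.1 2.5 1.5]
```

{"op": "servo_tool", "data": {
  "increments": [
    {"grip": 0.7,"x": 0,"y": 0,"z": -8,"roll": 0},
    {"grip": 0.7,"x": 0,"y": 0,"z": -12,"roll": 0},
    {"grip": 0.7,"x": 0,"y": 0,"z": -15,"roll": 0},
    {"grip": 0.7,"x": 0,"y": 0,"z": -15,"roll": 0},
    {"grip": 0.7,"x": 0,"y": 0,"z": -20,"roll": 0}
  ]
}}

```text
clock: 9.73
tcp_pos: [0.5467, 0.1765, 0.1364]
orientation: [-0.001, -0.633, 0.774, 0.0]
wrist_force: [-0.1, -0.1, -4.1]
finger_gap: 0.0492
grip_force: 52.8
```

{"op": "servo_tool", "data": {
  "increments": [
    {"grip": 0.7,"x": 0,"y": 0,"z": -20,"roll": 0},
    {"grip": 0.7,"x": 0,"y": 0,"z": -20,"roll": 0},
    {"grip": 0.7,"x": 0,"y": 0,"z": -15,"roll": 0},
    {"grip": 0.7,"x": 0,"y": 0,"z": -5,"roll": 0},
    {"grip": 0.7,"x": 0,"y": 0,"z": 0,"roll": 0}
  ]
}}

```text
clock: 10.15
tcp_pos: [0.5484, 0.1769, 0.198]
orientation: [0.002, -0.634, 0.774, -0.001]
wrist_force: [-0.0, 1.1, -2.9]
finger_gap: 0.0489
grip_force: 53.1
```

```bash
python3 - <<'E'
from h import *
delta([.532,-.1622,.2])
E
```

```text
t 10.15 tcp [0.5484 0.1769 0.198 ] yawy 168.62 gap 0.0489 F [-0.   1.1 -2.9] tool mm [335.6 -50.8  -2.3]
```

{"op": "servo_tool", "data": {
  "increments": [
    {"grip": 0.7,"x": 12,"y": -2,"z": 0,"roll": 0},
    {"grip": 0.7,"x": 24,"y": -3.7,"z": 0,"roll": 0},
    {"grip": 0.7,"x": 28,"y": -4.2,"z": 0,"roll": 0},
    {"grip": 0.7,"x": 28,"y": -4.2,"z": 0,"roll": 0},
    {"grip": 0.7,"x": 28,"y": -4.2,"z": 0,"roll": 0}
  ]
}}

```text
clock: 10.57
tcp_pos: [0.5401, 0.0539, 0.1942]
orientation: [-0.001, -0.634, 0.774, 0.001]
wrist_force: [0.5, -0.2, -3.9]
finger_gap: 0.049
grip_force: 52.9
```

{"op": "servo_tool", "data": {
  "increments": [
    {"grip": 0.7,"x": 28,"y": -4.2,"z": 0,"roll": 0},
    {"grip": 0.7,"x": 28,"y": -4.2,"z": 0,"roll": 0},
    {"grip": 0.7,"x": 28,"y": -4.2,"z": 0,"roll": 0},
    {"grip": 0.7,"x": 28,"y": -4.2,"z": 0,"roll": 0},
    {"grip": 0.7,"x": 28,"y": -4.2,"z": 0,"roll": 0}
  ]
}}

```text
clock: 10.98
tcp_pos: [0.533, -0.0876, 0.1943]
orientation: [-0.001, -0.633, 0.774, 0.001]
wrist_force: [1.2, 0.0, -3.3]
finger_gap: 0.0493
grip_force: 52.9
```

{"op": "servo_tool", "data": {
  "increments": [
    {"grip": 0.7,"x": 28,"y": -4.2,"z": 0,"roll": 0},
    {"grip": 0.7,"x": 27,"y": -4.2,"z": 0,"roll": 0},
    {"grip": 0.7,"x": 20,"y": -3,"z": 0,"roll": 2},
    {"grip": 0.7,"x": 0,"y": 0,"z": 0,"roll": 5},
    {"grip": 0.7,"x": 0,"y": 0,"z": 0,"roll": 6.5}
  ]
}}

```text
clock: 11.4
tcp_pos: [0.5294, -0.1636, 0.194]
orientation: [-0.001, -0.535, 0.845, 0.001]
wrist_force: [0.0, 0.1, -4.0]
finger_gap: 0.0491
grip_force: 52.9
```

{"op": "servo_tool", "data": {
  "increments": [
    {"grip": 0.7,"x": 0,"y": 0,"z": 0,"roll": 6.5},
    {"grip": 0.7,"x": 0,"y": 0,"z": 0,"roll": 6.5},
    {"grip": 0.7,"x": 0,"y": 0,"z": 0,"roll": 6.5},
    {"grip": 0.7,"x": 0,"y": 0,"z": 0,"roll": 6.5},
    {"grip": 0.7,"x": 0,"y": 0,"z": 0,"roll": 6.5}
  ]
}}

```text
clock: 11.82
tcp_pos: [0.5295, -0.162, 0.1941]
orientation: [-0.001, -0.278, 0.961, 0.001]
wrist_force: [0.6, -0.3, -4.2]
finger_gap: 0.0494
grip_force: 53.0
```

{"op": "servo_tool", "data": {
  "increments": [
    {"grip": 0.7,"x": 0,"y": 0,"z": 0,"roll": 6.5},
    {"grip": 0.7,"x": 0,"y": 0,"z": 0,"roll": 6.5},
    {"grip": 0.7,"x": 0,"y": 0,"z": 0,"roll": 6.5},
    {"grip": 0.7,"x": 0,"y": 0,"z": 0,"roll": 6.5},
    {"grip": 0.7,"x": 0,"y": 0,"z": 0,"roll": 6.5}
  ]
}}

```text
clock: 12.23
tcp_pos: [0.5295, -0.1619, 0.1941]
orientation: [-0.002, 0.002, 1.0, 0.001]
wrist_force: [0.6, -0.4, -4.8]
finger_gap: 0.0491
grip_force: 53.0
```

{"op": "servo_tool", "data": {
  "increments": [
    {"grip": 0.7,"x": 0,"y": 0,"z": 0,"roll": 0},
    {"grip": 0.7,"x": 0,"y": 0,"z": 0,"roll": 0},
    {"grip": 0.7,"x": 0,"y": 0,"z": 0,"roll": 0}
  ]
}}

```text
clock: 12.48
tcp_pos: [0.5302, -0.1618, 0.195]
orientation: [-0.001, -0.002, 1.0, 0.0]
wrist_force: [-0.5, -0.4, -3.6]
finger_gap: 0.0492
grip_force: 52.9
```

```bash
python3 - <<'E'
from h import *
delta([.532,-.1622,.1215])
E
```

```text
t 12.48 tcp [ 0.5302 -0.1618  0.195 ] yawy 90.27 gap 0.0492 F [-0.5 -0.4 -3.6] tool mm [-1.9 -0.4 73.5]
```

{"op": "servo_tool", "data": {
  "increments": [
    {"grip": 0.7,"x": -1,"y": 0,"z": 15,"roll": 0},
    {"grip": 0.7,"x": -1,"y": 0,"z": 20,"roll": 0},
    {"grip": 0.7,"x": 0,"y": 0,"z": 10,"roll": 0},
    {"grip": 0.7,"x": 0,"y": 0,"z": 3,"roll": 0},
    {"grip": 0.7,"x": 0,"y": 0,"z": 0,"roll": 0}
  ]
}}

```text
clock: 12.9
tcp_pos: [0.5319, -0.1613, 0.1467]
orientation: [-0.001, -0.002, 1.0, 0.001]
wrist_force: [-0.1, -0.1, -3.8]
finger_gap: 0.0493
grip_force: 52.7
```

```bash
python3 - <<'E'
from h import *
delta([.532,-.1622,.1215])
a=env.read_camera("side")[:,:,::-1]; b=env.read_camera("top")[:,:,::-1]
a=cv2.resize(a[200:320,240:360],None,fx=4,fy=4,interpolation=cv2.INTER_CUBIC)
b=cv2.resize(b[170:290,300:375],None,fx=4,fy=4,interpolation=cv2.INTER_CUBIC)
cv2.imwrite("pics/m4.png",np.hstack([a,b])); print(a.shape)
s=env.get_state()["tcp_pos"]; C=np.array([s[0],s[1],s[2]-.0105])
# predicted wheel-bottom contact/outer hub positions in side crop
for dx in(-.0575,.0575):
    p=proj("side",[C+[dx,-.054,-.021]])[0]; print("outer hub",dx,((p-[240,200])*4).round())
print("pad",((proj("side",[[.48,-.1842,.085],[.584,-.1842,.085]])-[240,200])*4).round())
E
```

```text
t 12.9 tcp [ 0.5319 -0.1613  0.1467] yawy 90.17 gap 0.0493 F [-0.1 -0.1 -3.8] tool mm [-0.1 -0.9 25.2]
(480, 480, 3)
outer hub -0.0575 [218. 247.]
outer hub 0.0575 [399. 180.]
pad [[195. 260.]
 [354. 202.]]
```

View pics/m4.png

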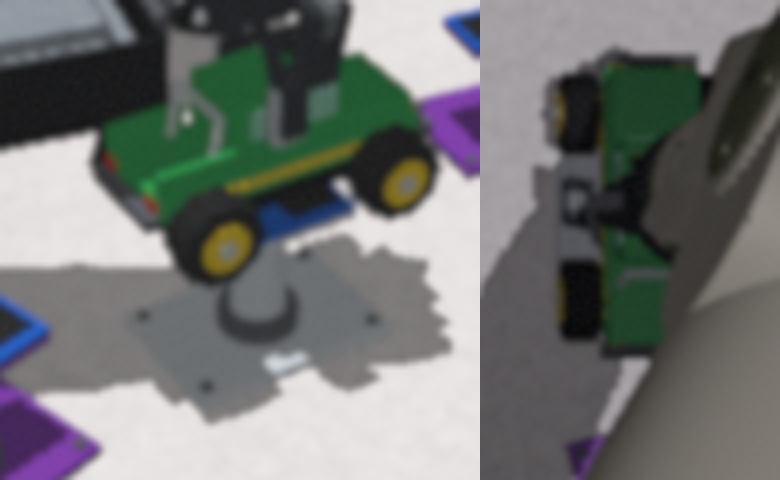

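The truck hangs level over the pad. The hubs are at side crop (226,247) and (407,180) against predictions of (218,247) and (399,180); the pad corner (352,207) matches its prediction. So the truck sits perhaps 4-5 mm too far in +x. I'll check this against the wheels in the top view (crop v 75–150 and 262–340).

```bash
python3 - <<'E'
from h import *
f=lambda x,y:((x-480+.5)/4-.5+300,(y+.5)/4-.5+170)
z=.1467-.0105
for u,v in[(578,112),(578,300),(605,57),(605,353)]:
    print(back("top",f(u,v),z).round(4))
from scipy.optimize import least_squares
# side: hubs with z fixed -> xy
g=lambda x,y:((x+.5)/4-.5+240,(y+.5)/4-.5+200)
for u,v in[(226,247),(407,180)]: print("hub",back("side",g(u,v),z-.021).round(4))
print("padcorner",back("side",g(352,207),.085).round(4))
E
```

```text
[ 0.5922 -0.117   0.1362]
[ 0.4789 -0.1167  0.1362]
[ 0.6259 -0.1335  0.1362]
[ 0.4476 -0.1328  0.1362]
hub [ 0.4801 -0.2147  0.1152]
hub [ 0.5961 -0.2143  0.1152]
padcorner [ 0.5801 -0.1862  0.085 ]
```

Both views agree that the truck centre is at x≈0.5365 against the pad's 0.532. I'll shift it −4.5 mm in x and lower it.

{"op": "servo_tool", "data": {
  "increments": [
    {"grip": 0.7,"x": 4.5,"y": -0.8,"z": 0,"roll": 0},
    {"grip": 0.7,"x": 0,"y": 0,"z": 8,"roll": 0},
    {"grip": 0.7,"x": 0,"y": 0,"z": 6,"roll": 0},
    {"grip": 0.7,"x": 0,"y": 0,"z": 4,"roll": 0},
    {"grip": 0.7,"x": 0,"y": 0,"z": 2,"roll": 0}
  ]
}}

```text
clock: 13.42
tcp_pos: [0.5279, -0.1623, 0.1269]
orientation: [-0.001, -0.001, 1.0, 0.0]
wrist_force: [-1.0, 1.0, -4.1]
finger_gap: 0.0492
grip_force: 53.0
```

{"op": "servo_tool", "data": {
  "increments": [
    {"grip": 0.7,"x": 0,"y": 0,"z": 1,"roll": 0},
    {"grip": 0.7,"x": 0,"y": 0,"z": 1,"roll": 0},
    {"grip": 0.7,"x": 0,"y": 0,"z": 0,"roll": 0},
    {"grip": 0.7,"x": 0,"y": 0,"z": 0,"roll": 0}
  ]
}}

```text
clock: 13.75
tcp_pos: [0.5285, -0.1626, 0.1259]
orientation: [0.0, -0.001, 1.0, -0.0]
wrist_force: [0.1, -0.3, -4.3]
finger_gap: 0.0494
grip_force: 53.0
```

```bash
python3 - <<'E'
from h import *
delta([.5275,-.1622,.1215])
E
```

```text
t 13.75 tcp [ 0.5285 -0.1626  0.1259] yawy 90.13 gap 0.0494 F [ 0.1 -0.3 -4.3] tool mm [1.  0.4 4.4]
```

{"op": "servo_tool", "data": {
  "increments": [
    {"grip": 0.7,"x": 0.6,"y": 0,"z": 1,"roll": 0},
    {"grip": 0.7,"x": 0,"y": 0,"z": 1,"roll": 0},
    {"grip": 0.7,"x": 0,"y": 0,"z": 0.5,"roll": 0},
    {"grip": 0.7,"x": 0,"y": 0,"z": 0,"roll": 0},
    {"grip": 0.7,"x": 0,"y": 0,"z": 0,"roll": 0}
  ]
}}

```text
clock: 14.17
tcp_pos: [0.5278, -0.1625, 0.1233]
orientation: [0.0, -0.001, 1.0, 0.0]
wrist_force: [0.2, -0.2, -3.7]
finger_gap: 0.0492
grip_force: 53.0
```

{"op": "servo_tool", "data": {
  "increments": [
    {"grip": 0.7,"x": 0,"y": 0,"z": 0.5,"roll": 0},
    {"grip": 0.7,"x": 0,"y": 0,"z": 0.5,"roll": 0},
    {"grip": 0.7,"x": 0,"y": 0,"z": 0,"roll": 0},
    {"grip": 0.7,"x": 0,"y": 0,"z": 0,"roll": 0}
  ]
}}

```text
clock: 14.5
tcp_pos: [0.5278, -0.1625, 0.1223]
orientation: [-0.0, -0.001, 1.0, 0.0]
wrist_force: [-0.6, -0.2, -4.4]
finger_gap: 0.0498
grip_force: 53.0
```

{"op": "servo_tool", "data": {
  "increments": [
    {"grip": 0.7,"x": 0,"y": 0,"z": 0.5,"roll": 0},
    {"grip": 0.7,"x": 0,"y": 0,"z": 0.5,"roll": 0},
    {"grip": 0.7,"x": 0,"y": 0,"z": 0,"roll": 0},
    {"grip": 0.7,"x": 0,"y": 0,"z": 0,"roll": 0}
  ]
}}

```text
clock: 14.83
tcp_pos: [0.5278, -0.1625, 0.1216]
orientation: [0.0, -0.001, 1.0, -0.0]
wrist_force: [-0.6, 0.8, -1.0]
finger_gap: 0.0494
grip_force: 53.2
```

{"op": "servo_tool", "data": {
  "increments": [
    {"grip": 0.7,"x": 0,"y": 0,"z": 0.5,"roll": 0},
    {"grip": 0.7,"x": 0,"y": 0,"z": 0,"roll": 0},
    {"grip": 0.7,"x": 0,"y": 0,"z": 0,"roll": 0}
  ]
}}

```text
clock: 15.08
tcp_pos: [0.5278, -0.1625, 0.1215]
orientation: [0.0, -0.001, 1.0, -0.0]
wrist_force: [-4.6, 1.9, 5.1]
finger_gap: 0.0496
grip_force: 53.9
```

Contact made, with the force going from −4 to +5 N. Release gently, then retreat upward.

{"op": "servo_tool", "data": {
  "increments": [
    {"grip": 0.7,"x": 0,"y": 0,"z": 0,"roll": 0},
    {"grip": 0.7,"x": 0,"y": 0,"z": 0,"roll": 0},
    {"grip": 0.3,"x": 0,"y": 0,"z": 0,"roll": 0},
    {"grip": 0.2,"x": 0,"y": 0,"z": 0,"roll": 0},
    {"grip": 0,"x": 0,"y": 0,"z": 0,"roll": 0}
  ],
  "grip_force": 20
}}

```text
clock: 15.5
tcp_pos: [0.5283, -0.1627, 0.1208]
orientation: [0.0, -0.001, 1.0, -0.0]
wrist_force: [-0.8, -0.7, -0.9]
finger_gap: 0.0783
grip_force: 0.0
```

{"op": "servo_tool", "data": {
  "increments": [
    {"grip": 0,"x": 0,"y": 0,"z": 0,"roll": 0},
    {"grip": 0,"x": 0,"y": 0,"z": 0,"roll": 0},
    {"grip": 0,"x": 0,"y": 0,"z": -8,"roll": 0},
    {"grip": 0,"x": 0,"y": 0,"z": -15,"roll": 0},
    {"grip": 0,"x": 0,"y": 0,"z": -30,"roll": 0}
  ]
}}

```text
clock: 15.92
tcp_pos: [0.5258, -0.1616, 0.1717]
orientation: [-0.003, -0.001, 1.0, 0.001]
wrist_force: [0.3, -0.2, -0.3]
finger_gap: 0.0853
grip_force: 0.0
```

{"op": "servo_tool", "data": {
  "increments": [
    {"grip": 0,"x": 0,"y": 0,"z": -35,"roll": 0},
    {"grip": 0,"x": 0,"y": 0,"z": -35,"roll": 0},
    {"grip": 0,"x": 0,"y": 0,"z": -35,"roll": 0},
    {"grip": 0,"x": 0,"y": 30,"z": -10,"roll": 0},
    {"grip": 0,"x": 10,"y": 35,"z": 0,"roll": 0}
  ]
}}

```text
clock: 16.33
tcp_pos: [0.5207, -0.0993, 0.2931]
orientation: [0.004, 0.001, 1.0, -0.001]
wrist_force: [0.4, 0.2, -0.8]
finger_gap: 0.0853
grip_force: 0.0
```

{"op": "servo_tool", "data": {
  "increments": [
    {"grip": 0,"x": 20,"y": 35,"z": 0,"roll": 0},
    {"grip": 0,"x": 20,"y": 35,"z": 0,"roll": 0},
    {"grip": 0,"x": 20,"y": 35,"z": 0,"roll": 0},
    {"grip": 0,"x": 0,"y": 0,"z": 0,"roll": 0},
    {"grip": 0,"x": 0,"y": 0,"z": 0,"roll": 0}
  ]
}}

```text
clock: 16.75
tcp_pos: [0.4566, 0.0089, 0.29]
orientation: [0.001, -0.003, 1.0, -0.0]
wrist_force: [-0.2, -0.4, 0.3]
finger_gap: 0.0856
grip_force: 0.0
```

```bash
python3 - <<'E'
from h import *
delta([.532,-.1622,.1215])
a=env.read_camera("side")[:,:,::-1]; b=env.read_camera("top")[:,:,::-1]
a=cv2.resize(a[120:330,190:370],None,fx=2.6,fy=2.6,interpolation=cv2.INTER_CUBIC)
b=cv2.resize(b[170:290,300:380],(364,546),interpolation=cv2.INTER_CUBIC)
print(a.shape,b.shape)
cv2.imwrite("pics/m5.png",np.hstack([cv2.resize(a,(430,546)),b]))
E
```

```text
t 16.75 tcp [0.4566 0.0089 0.29  ] yawy 90.33 gap 0.0856 F [-0.2 -0.4  0.3] tool mm [ -74.1 -171.5  168.7]
(546, 468, 3) (546, 364, 3)
```

View pics/m5.png

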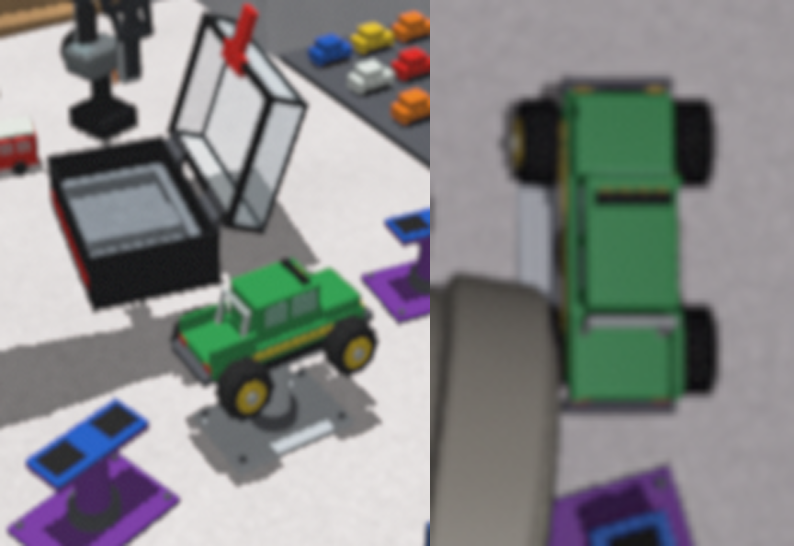

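The truck sits level on the stand with its wheels free and the lid open. As a last check of centring: hubs at side crop (248,391) and (357,349), right wheels at top crop (698,143) and (698,350), bumpers at v 80 and 408.

```bash
python3 - <<'E'
from h import *
f=lambda x,y:((x-430+.5)/4.55-.5+300,(y+.5)/4.55-.5+170)
for u,v,z in[(698,143,.113),(698,350,.113),(620,80,.105),(620,408,.105)]: print(back("top",f(u,v),z).round(4))
g=lambda x,y:((x+.5)/(430/180)-.5+190,(y+.5)/2.6-.5+120)
for u,v in[(248,391),(357,349)]: print("hub",back("side",g(u,v),.09).round(4))
E
```

```text
[ 0.587  -0.2052  0.113 ]
[ 0.4747 -0.2041  0.113 ]
[ 0.6224 -0.1642  0.105 ]
[ 0.4429 -0.163   0.105 ]
hub [ 0.4766 -0.2098  0.09  ]
hub [ 0.5928 -0.2126  0.09  ]
```

```bash
python3 -c "
from workcell import env
print(env.hand_in())"
```

```text
the job is handed in; nothing more can be done
None
```

The job is handed in at about 17 s: the lid is open at its stop, the truck rests level on the aluminium stand within about 3 mm of the pad's centre by camera and lined up with it, wheels free, and nothing else was touched.

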